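# Uncap a gas canister of unknown thread hand

### The job

The left canister in the bench holder is to be fitted with a regulator. Pull off its yellow press-on dust hood and stand it upright on the bench, then unscrew the black cap underneath - fuel gases have left-hand threads and the canister does not say which it is, so find out which way it comes loose. Finish while still holding that cap level, lifted a good 5 cm straight above its canister so that the sealing face can be checked; leave the other canister's cap and the things around alone.

Things in the scene. Friction and masses are not known exactly. Their poses are not given: they have to be found in the camera images.
- holder: fixed grey block, 98 (x) x 212 (y) x 38 mm high, holding two identical steel canisters with a green band upright (72 mm diameter, shoulder 113 to 125 mm above the bench): at y = +55 mm of its frame the left one, to work on, at y = -55 mm the spare. Origin: centre of its underside on the bench.
- seat (a point): fixed point on the axis of the left canister, at the lower edge of its screwed-on cap, 148 mm above the bench (z up). The brass collar below it is 47 mm in diameter and ends 2 mm below this point; the brass neck inside the cap ends 22.5 mm above it.
- hood: loose yellow dust hood, 50 g: inverted cup 60 mm in diameter, 58 mm high, with a ribbed pull knob on top (26 mm diameter, from 58 to 80 mm above the origin). Origin: centre of its open rim, z up. Starts snapped over the left canister's cap, rim 126.5 mm above the bench; a straight upward pull of about 3 to 10 N frees it; it must rise 60 mm to clear the cap.
- cap: loose black ribbed screw cap of the left canister, 41 mm in diameter, 28 mm high, 40 g; under the hood at first. Origin: centre of its lower edge, z up. Screwed tight at the start; its hidden thread may be right-hand (loosens counter-clockwise seen from above) or left-hand (clockwise), from start to start. How it turns: see point cap_top.
- spare_cap: the same kind of cap on the right canister, uncovered; to be left alone. Origin: centre of its lower edge, 148 mm above the bench.
- regulator: brass pressure regulator with a round gauge, about 90 x 42 x 54 mm, lying loose on the bench; bystander. Origin: under its middle.
- sample_box: white sample box, 162 x 112 x 53 mm, loose bystander. Origin: centre of its underside.
- vial: small vial with a dark red cap, 14 mm in diameter, 39 mm high, loose bystander. Origin: centre of its underside.
- cap_top (a point): centre of the cap's top, 28 mm above its origin. Turned the wrong way the cap is blocked within 0.15 rad; the right way it turns easily, without having to be raised, and can be lifted straight off once turned 0.95 to 1.45 rad (54 to 83 degrees) from tight: it is a short coarse three-start thread, with a stop at about 1.5 rad.
There are look-alikes about, which are no part of the job. Of the things like the hood, leave any that is pink; of the rest the smaller one is meant.

How it is judged (in metres and radians):
On the way, in this order (a step that is already met when the one before it is completed fails the run):
1. the dust hood is off and stands upright on the bench (height (world z) of hood below 0.006 m and angle between hood's own z axis and vertical below 0.1 rad and linear speed of hood below 0.03 m/s), for 0.2 s.
2. the black cap has come off its thread, above the neck (z of cap in the frame of seat above 0.03 m and horizontal distance between cap and seat below 0.04 m), for 0.2 s.
At the end, for the whole second after the job is handed in: The fingers hold the left canister's cap still and level (within 0.3 rad), its lower edge 35 to 150 mm above its screwed-on place and within 40 mm sideways of it, clear of the neck; the hood stands upright on the bench at rest (all of step 1 and z of cap in the frame of seat between 0.035 and 0.15 m and horizontal distance between cap and seat below 0.04 m and angle between cap's own z axis and vertical below 0.3 rad and linear speed of cap below 0.03 m/s and contact force between the fingers and cap above 2 N); the arm keeps its last pose, push and grip.
It fails at once if the spare canister's cap is moved (distance of spare_cap from where it was at the start of the episode above 0.006 m).
It fails at once if a bystander is pushed more than 2 cm (distance of any of regulator, sample_box, vial from where it was at the start of the episode above 0.02 m).
It also fails if it takes over 64 s, if anything falls off the work surface, if the arm or the gripper's body presses on something with over 40 N, if the wrist force passes 120 N, or if a joint passes its speed limit or range.

### The arm

A 7-joint arm with a two-finger parallel gripper is mounted at the origin on a cart in front of the work surface, level with it; the furniture and walls round the work are solid. World frame = base frame: x ahead of the robot, y to its left, z up, the work surface at z = 0. Lengths are in m, angles in degrees, forces in N, time in s.
With the tool pointing down it reaches from about 0.425 to 0.875 m from the base axis. Payload 4.7 kg.
Tool frame: the origin (TCP) lies midway between the tips of the shut fingers; the grasp point (between the pads) lies 19 mm behind it; z points along the fingers, y is the line along which they close (so a half turn about z gives the same grasp; the last joint's range is limited). The gripper opens to 87 mm and grips with 3 to 60 N. Pads are 19 mm wide; open, the fingers measure 117 mm over their backs; the gripper's body (75 mm by 190 mm) begins 51 mm behind the grasp point.
Start: joints at [65.896, 18.392, -4.016, 83.108, 1.295, 78.541, -3.26], TCP at [0.274, -0.59, 0.223] pointing down, gripper open.
Joint ranges: [-163.93, 163.93], [-17.29, 119.83], [-79.2, 71.16], [3.27, 140.29], [-89.18, 269.18], [5.43, 117.66], [-154.24, 154.24]. Speed limits (degrees/s): [147.25, 147.25, 180, 180, 180, 180, 180].

### API

Orientations are given as [roll, pitch, yaw] about the fixed x, y, z axes, in that order (R = Rz(yaw) Ry(pitch) Rx(roll)).
In Python, from cell import env, viewer, boxes_of, masks_of gives the robot as it stands. The module is installed in compiled form; this text tells all that it offers.
- The arm moves only by the tool apply_moves, never from a script. Its argument "moves" is a list of rows, each a list of 7 numbers: the shift along the tool's x, y, z scaled (see below), then the turn, a rotation vector about the tool's x, y, z scaled (see below), then the opening, from 0 (shut) to 1 (fully open). A call has 1 to 20 rows; each row is the pose to reach, as a shift and turn from the pose commanded when the call began, along the tool's axes at that moment; what a row does not reach only later rows make up. The controller multiplies each number of a shift by 0.2 m and each number of a turn by 1.5 rad. A row lasts 1/10 s, in which the tool goes at most 50 mm and 8.59 degrees, less where a joint would pass 70% of its speed; a pose out of reach is approached as far as the arm can. A call with a number of a shift or a turn outside -1 to 1 is refused whole. A call with a gripper value outside its range is refused whole. The fingers move at their own pace and stop on an object; "grip_force" is the grip in N (left out, the last holds). Time passes only in rows, so rows that repeat a pose let the fingers close. It gives the time, the measured TCP pose, the force, the opening and the grip force at its end, in the units of the state.
- env.get_obs(): the state, without advancing time (a new reading comes with each control period).
- viewer.read_camera(name): name is "scene" or "top" or "wrist"; returns the picture (420x560x3 uint8, red, green, blue); there is no depth.
- viewer.get_calibration(name): a dict with "fov_y" (degrees; the focal length in pixels is half the picture's height over the tangent of half this angle, whatever the lens; pixels are square), "cx", "cy" (the principal point, pixels), "position" and "orientation" of the camera in the world. Camera axes: x right, y up, looking along -z (the intrinsics and any distortion apply to the point x, -y, -z); pixel columns grow to the right and rows downward; lengths in m; the calibration is good to about 2 mm. A picture is of the moment at which its call begins: read the wrist's pose just before it. get_calibration takes no time and is no camera call; for the wrist camera it gives the pose at the moment of the call.
- env.sign_off(): hands the job in; it is judged then, once.
Trained networks look in the newest picture that a camera, given by its name, has taken for a name from the list of things; names that differ only in an ending like _2 or _b are one class to them, and where a whole thing is asked for, a point or a joint stands for the part that bears it (a point fixed in the world has none). Each returns a list of dicts, best first, with "conf" (0 to 1); they miss things now and then, are a little off and sometimes report something else, mostly with a low value. They report only what shows in the picture. A call takes as long as a camera call. They do not tell look-alikes from the thing itself.
- boxes_of(camera, target): "location" ([column, row] in pixels, amid what is visible of it).
- masks_of(camera, target): "pixels" (420x560 bool, what is visible of it) and "location" ([column, row] in pixels, amid what is visible of it).
The state is a dict: "time_s": time; "qpos": joint angles; "joint_velocities": joint speeds; "effort": joint torques, N m; "tool_pos": TCP position; "tool_rot": TCP orientation; "force": force on the tool from outside, world axes, zero at the start; "wrist_torque": the same for the moment, N m; "grip_width": finger opening in m; "grasp_force": force on a finger pad.
Only numpy, scipy, OpenCV 4.12 (cv2) and the standard library are available. Lean on these libraries where they do the work, as an engineer would, in place of code of your own. Each camera call takes 0.05 s, during which the arm holds its last target. There are 200 camera calls.

## Working session

There is one attempt and no reset: what is moved stays moved. The work goes in short steps, Python scripts to look and compute and a tool call to move; the robot and the scene stay as the last step left them, time stands still between calls to the robot, and variables do not carry over. Pictures are saved under pics/ and viewed, at most 10 in all, crops included, and the job is handed in when it is done.

Besides the shell and the picture viewer there is one more tool, called as name(argument=value, ...), one argument or row to a line, values as JSON. apply_moves: Moves the arm, as the interface text tells. Shifts and turns lie within -1 to 1; 1 stands for 0.2 m of shift or 1.5 rad of turn. Its arguments: {"type":"object","properties":{"moves":{"type":"array","items":{"type":"array","items":{"type":"number","minimum":-1,"maximum":1}}},"grip_force":{"type":"number"}},"required":["moves"]}

```bash
mkdir -p pics; python3 - <<'E'
from cell import env, viewer, boxes_of, masks_of
import cv2,numpy as np
ims=[]
for c in ["scene","top"]:
    im=viewer.read_camera(c); cv2.imwrite(f"pics/{c}0.png",im[:,:,::-1]); ims.append(im)
    print(c,viewer.get_calibration(c))
    for t in ["hood","holder","spare_cap","cap","regulator","sample_box","vial"]:
        print(t,[(np.round(d["location"]).tolist(),round(d["conf"],2)) for d in boxes_of(c,t)][:5])
print({k:np.round(v,3).tolist() for k,v in env.get_obs().items()})
E
```

```text
scene {'fov_y': 53.77862214264773, 'cx': 282.1865664226512, 'cy': 209.0659723297068, 'position': array([-0.38900764,  0.69925511,  0.70014629]), 'orientation': array([ 6.26828815e+01,  9.78234868e-02, -1.29157636e+02])}
hood [([204.0, 267.0], 0.83), ([259.0, 284.0], 0.74), ([240.0, 210.0], 0.64)]
holder [([258.0, 250.0], 0.95)]
spare_cap [([278.0, 201.0], 0.7)]
cap []
regulator [([179.0, 292.0], 0.91)]
sample_box [([331.0, 206.0], 0.75), ([257.0, 252.0], 0.32)]
vial [([332.0, 226.0], 0.49)]
top {'fov_y': 52.67572447263985, 'cx': 278.62102261749783, 'cy': 208.18068698360446, 'position': array([0.36316716, 0.01910948, 1.22785301]), 'orientation': array([  3.35268312,   1.14039277, -89.0205151 ])}
hood [([245.0, 179.0], 0.75), ([224.0, 244.0], 0.73), ([201.0, 192.0], 0.66)]
holder [([266.0, 196.0], 0.8), ([162.0, 201.0], 0.46)]
spare_cap [([287.0, 190.0], 0.8)]
cap []
regulator [([247.0, 177.0], 0.7)]
sample_box [([401.0, 168.0], 0.69)]
vial []
{'time_s': 0.8, 'qpos': [65.895, 18.389, -4.016, 83.107, 1.295, 78.541, -3.261], 'joint_velocities': [-0.049, 0.05, 0.056, 0.111, 0.06, -0.079, 0.024], 'effort': [0.0, -49.105, -0.403, -31.275, -0.064, 0.033, -0.0], 'tool_pos': [0.274, -0.59, 0.223], 'tool_rot': [179.992, 0.002, 24.913], 'force': [-0.335, 0.44, 0.372], 'wrist_torque': [0.004, -0.027, -0.022], 'grasp_force': 0.0, 'grip_width': 0.087}
```

```bash
ls pics
```

```text
scene0.png
top0.png
```

View pics/scene0.png

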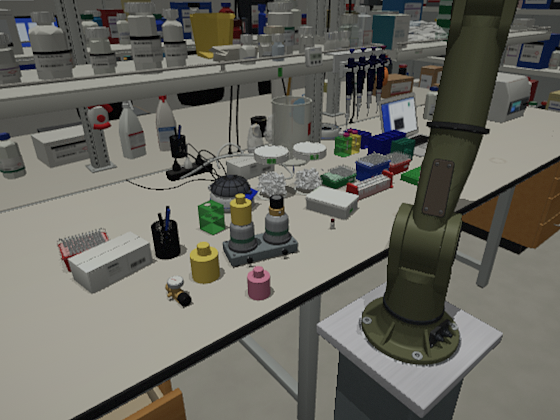

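View pics/top0.png

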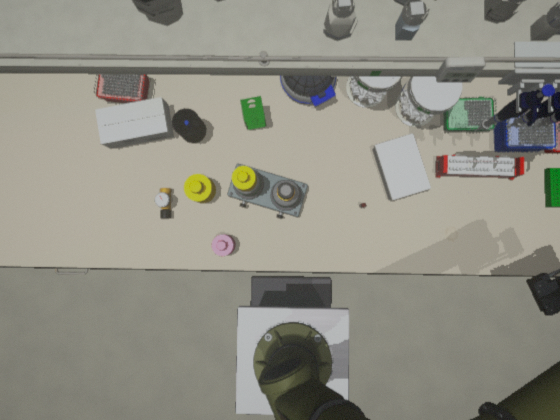

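The left canister's hood shows at scene (240,210) and top (243,178). The look-alikes are a larger yellow hood on the bench at scene (204,264), top (199,188), and a pink one at scene (259,284), top (223,245). The smaller yellow one on the canister fits the description. I'll confirm it in one crop and measure.

```bash
cat > h.py <<'E'
from cell import env, viewer, boxes_of, masks_of
import cv2,numpy as np
from scipy.spatial.transform import Rotation as R
def ray(c,px,cal=None):
    k=cal or viewer.get_calibration(c); f=210/np.tan(np.radians(k["fov_y"]/2))
    d=np.array([(px[0]-k["cx"])/f,-(px[1]-k["cy"])/f,-1])
    return np.array(k["position"]),R.from_euler("xyz",k["orientation"],degrees=True).as_matrix()@d
def atz(c,px,z,cal=None):
    p,d=ray(c,px,cal); return p+d*(z-p[2])/d[2]
def proj(c,P,cal=None):
    k=cal or viewer.get_calibration(c); f=210/np.tan(np.radians(k["fov_y"]/2))
    q=R.from_euler("xyz",k["orientation"],degrees=True).as_matrix().T@(np.array(P)-k["position"])
    return np.array([k["cx"]-f*q[0]/q[2],k["cy"]+f*q[1]/q[2]])
def show():
    o=env.get_obs(); print({k:np.round(o[k],4).tolist() for k in ["time_s","qpos","tool_pos","tool_rot","force","wrist_torque","grip_width","grasp_force"]})
E
python3 - <<'E'
from h import *
a=cv2.imread("pics/scene0.png");b=cv2.imread("pics/top0.png")
out=np.hstack([cv2.resize(a[180:310,150:310],(400,325),interpolation=2),cv2.resize(b[140:260,150:310],(400,325),interpolation=2)])
cv2.imwrite("pics/crop.png",out)
for c,im in (("top",b),("scene",a)):
    hsv=cv2.cvtColor(im,cv2.COLOR_BGR2HSV)
    m=cv2.inRange(hsv,(20,110,60),(35,255,255)); m[:140]=0
    n,l,s,cen=cv2.connectedComponentsWithStats(m)
    for i in range(1,n):
        if s[i,4]>80: print(c,s[i],cen[i].round(1))
print("top hood body",atz("top",(243,179),.1845),"bighood",atz("top",(199,188),.07),"pink",atz("top",(223,245),.06))
print("spare",atz("top",(286,190),.176),"reg",atz("top",(164,204),.02),"box",atz("top",(402,168),.05),"vial",atz("top",(363,205),.04))
for p in [(204,226),(240,200)]: print(p,atz("scene",p,.2065 if p[0]==240 else 0))
for p in [(236,165),(308,184),(300,216),(229,194)]: print("holdercorner",atz("top",p,.038))
E
```

```text
top [232 166  25  25 492] [243.8 177.9]
top [184 174  32  28 701] [199.  187.9]
scene [351 140  10  14  98] [355.3 146.3]
scene [230 193  22  33 559] [240.4 209.9]
scene [190 242  30  42 972] [204.4 263.3]
top hood body [0.4949667  0.13045006 0.1845    ] bighood [0.48275325 0.26345531 0.07      ] pink [0.32728098 0.19484429 0.06      ]
spare [0.47006166 0.02350029 0.176     ] reg [0.44029487 0.37354597 0.02      ] box [ 0.54916725 -0.29753019  0.05      ] vial [ 0.44501829 -0.19182457  0.04      ]
(204, 226) [0.73442721 0.13037402 0.        ]
(240, 200) [0.46674919 0.1510875  0.2065    ]
holdercorner [0.55306449 0.16682734 0.038     ]
holdercorner [ 0.50198373 -0.03758308  0.038     ]
holdercorner [ 0.41146191 -0.01635331  0.038     ]
holdercorner [0.47032565 0.18473069 0.038     ]
```

View pics/crop.png

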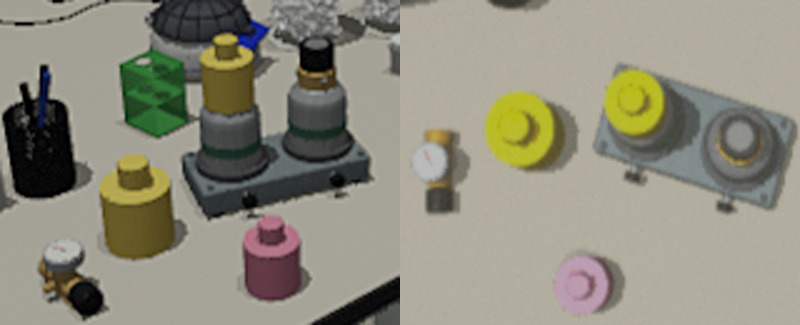

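Confirmed: the small yellow hood sits on the left canister at about (0.496, 0.129), the pink and the larger yellow ones stand on the bench. Moving over it.

apply_moves(
  moves=[
    [1, -0.5, -0.4, 0, 0, -0.93, 1],
    [1, -0.5, -0.4, 0, 0, -0.93, 1],
    [1, -0.5, -0.4, 0, 0, -0.93, 1],
    [1, -0.5, -0.4, 0, 0, -0.93, 1],
    [1, -0.5, -0.4, 0, 0, -0.93, 1],
    [1, -0.5, -0.4, 0, 0, -0.93, 1],
    [1, -0.5, -0.4, 0, 0, -0.93, 1],
    [1, -0.5, -0.4, 0, 0, -0.93, 1],
    [1, -0.5, -0.4, 0, 0, -0.93, 1],
    [1, -0.5, -0.4, 0, 0, -0.93, 1],
    [1, -0.5, -0.4, 0, 0, -0.93, 1],
  ],
)

```text
time_s: 1.9
tool_pos: [0.413, -0.4146, 0.3027]
tool_rot: [180.0, 0.0, 104.8]
force: [-1.0, -0.6, -0.3]
grip_width: 0.0877
grasp_force: 0.0
```

apply_moves(
  moves=[
    [0.84, 0.37, 0, 0, 0, 0, 1],
    [0.84, 0.37, 0, 0, 0, 0, 1],
    [0.84, 0.37, 0, 0, 0, 0, 1],
    [0.84, 0.37, 0, 0, 0, 0, 1],
  ],
)

```text
time_s: 2.3
tool_pos: [0.4423, -0.2292, 0.303]
tool_rot: [180.0, 0.0, 105.0]
force: [-0.0, -0.3, 0.3]
grip_width: 0.0869
grasp_force: 0.0
```

apply_moves(
  moves=[
    [0.84, 0.37, 0, 0, 0, 0, 1],
    [0.84, 0.37, 0, 0, 0, 0, 1],
    [0.84, 0.37, 0, 0, 0, 0, 1],
    [0.84, 0.37, 0, 0, 0, 0, 1],
    [0.84, 0.37, 0, 0, 0, 0, 1],
  ],
)

```text
time_s: 2.8
tool_pos: [0.4707, -0.0455, 0.3033]
tool_rot: [179.9, -0.0, 105.3]
force: [-0.5, 0.3, 0.1]
grip_width: 0.0875
grasp_force: 0.0
```

```bash
python3 - <<'E'
from h import *
cal=viewer.get_calibration("wrist"); im=viewer.read_camera("wrist"); cv2.imwrite("pics/w1.png",im[:,:,::-1])
print(cal); show()
print("pred hood top",proj("wrist",(0.496,0.129,.2065),cal),"spare",proj("wrist",(.47,.022,.176),cal))
hsv=cv2.cvtColor(im,cv2.COLOR_RGB2HSV); m=cv2.inRange(hsv,(20,110,60),(35,255,255))
n,l,s,cen=cv2.connectedComponentsWithStats(m)
for i in range(1,n):
    if s[i,4]>200: print(s[i],cen[i].round(1))
print([(d["location"],d["conf"]) for d in boxes_of("wrist","spare_cap")])
E
```

```text
{'fov_y': 58.448654683600346, 'cx': 282.7583378441326, 'cy': 207.4161832592335, 'position': array([0.45232935, 0.01931622, 0.46609012]), 'orientation': array([-14.47090588,  -0.06391036,  15.35114191])}
{'time_s': 2.85, 'qpos': [42.1076, -4.4813, -36.7035, 98.5936, -2.6405, 84.9484, 20.8063], 'tool_pos': [0.4703, -0.0493, 0.303], 'tool_rot': [179.9613, 0.0641, 105.0882], 'force': [-0.0068, 0.3076, -0.5245], 'wrist_torque': [-0.0894, -0.0888, 0.026], 'grip_width': 0.0869, 'grasp_force': 0.0}
pred hood top [399.4779257  -49.72422702] spare [306.00305106 113.4196073 ]
[ 339    0   83   31 1694] [375.4  11.8]
[([302.9, 110.0], 0.62)]
```

View pics/w1.png

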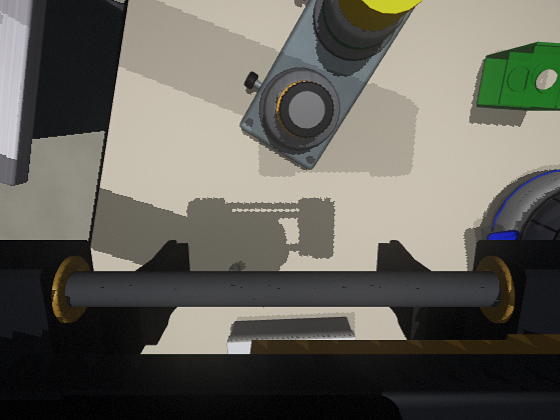

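The wrist view shows the spare cap at (307,109), where predicted, and the hood at the top edge. I'll go closer and look once more.

apply_moves(
  moves=[
    [0.5, 0.35, 0, 0, 0, 0, 1],
    [0.5, 0.35, 0, 0, 0, 0, 1],
    [0.5, 0.35, 0, 0, 0, 0, 1],
    [0.5, 0.35, 0, 0, 0, 0, 1],
    [0.5, 0.35, 0, 0, 0, 0, 1],
  ],
)

```text
time_s: 3.4
tool_pos: [0.5122, 0.0606, 0.3021]
tool_rot: [-179.9, 0.0, 104.7]
force: [-0.5, -0.3, -0.7]
grip_width: 0.0871
grasp_force: 0.0
```

```bash
python3 - <<'E'
from h import *
cal=viewer.get_calibration("wrist"); im=viewer.read_camera("wrist"); cv2.imwrite("pics/w2.png",im[:,:,::-1])
show()
print("pred hood top",proj("wrist",(0.496,0.129,.2065),cal))
hsv=cv2.cvtColor(im,cv2.COLOR_RGB2HSV); m=cv2.inRange(hsv,(20,110,60),(35,255,255))
n,l,s,cen=cv2.connectedComponentsWithStats(m)
for i in range(1,n):
    if s[i,4]>200: print(s[i],cen[i].round(1))
E
```

```text
{'time_s': 3.45, 'qpos': [34.5481, 2.5807, -45.2199, 93.2931, 1.8892, 84.9562, 3.8029], 'tool_pos': [0.5122, 0.0599, 0.3021], 'tool_rot': [-179.9317, 0.0457, 104.6139], 'force': [-0.3289, -0.5192, -0.0509], 'wrist_torque': [-0.0053, -0.1267, 0.016], 'grip_width': 0.0871, 'grasp_force': 0.0}
pred hood top [286.0733048  105.91998113]
[278   0  57  18 706] [306.    6.7]
[ 250   63   82   84 5436] [290.8 104.5]
```

View pics/w2.png

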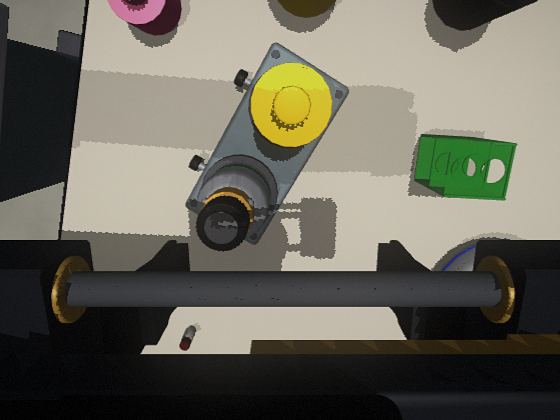

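The hood disc is at (291,105), giving a centre of about (0.4995, 0.130). Going to the knob.

apply_moves(
  moves=[
    [0.355, 0.027, 0, 0, 0, 0, 1],
    [0.355, 0.027, 0, 0, 0, 0, 1],
    [0.355, 0.027, 0.2, 0, 0, 0, 1],
    [0.355, 0.027, 0.4, 0, 0, 0, 1],
    [0.355, 0.027, 0.57, 0, 0, 0, 1],
    [0.355, 0.027, 0.57, 0, 0, 0, 1],
    [0.355, 0.027, 0.57, 0, 0, 0, 1],
  ],
)

```text
time_s: 4.15
tool_pos: [0.4995, 0.1309, 0.189]
tool_rot: [-180.0, 0.0, 104.7]
force: [0.6, 0.6, 0.6]
grip_width: 0.0875
grasp_force: 0.0
```

apply_moves(
  moves=[
    [0, 0, 0, 0, 0, 0, 0],
    [0, 0, 0, 0, 0, 0, 0],
    [0, 0, 0, 0, 0, 0, 0],
    [0, 0, 0, 0, 0, 0, 0],
    [0, 0, 0, 0, 0, 0, 0],
    [0, 0, 0, 0, 0, 0, 0],
    [0, 0, 0, 0, 0, 0, 0],
    [0, 0, 0, 0, 0, 0, 0],
  ],
  grip_force=30,
)

```text
time_s: 4.95
tool_pos: [0.4991, 0.1327, 0.1885]
tool_rot: [-180.0, 0.0, 104.8]
force: [1.0, 0.0, -0.8]
grip_width: 0.0309
grasp_force: 0.0
```

apply_moves(
  moves=[
    [0, 0, 0, 0, 0, 0, 0],
    [0, 0, 0, 0, 0, 0, 0],
    [0, 0, 0, 0, 0, 0, 0],
    [0, 0, 0, 0, 0, 0, 0],
  ],
)

```text
time_s: 5.35
tool_pos: [0.4991, 0.1327, 0.1885]
tool_rot: [-180.0, 0.0, 104.8]
force: [0.1, -0.1, -0.2]
grip_width: 0.0249
grasp_force: 30.0
```

apply_moves(
  moves=[
    [0, 0, -0.03, 0, 0, 0, 0],
    [0, 0, -0.06, 0, 0, 0, 0],
    [0, 0, -0.1, 0, 0, 0, 0],
    [0, 0, -0.15, 0, 0, 0, 0],
    [0, 0, -0.22, 0, 0, 0, 0],
    [0, 0, -0.3, 0, 0, 0, 0],
    [0, 0, -0.4, 0, 0, 0, 0],
    [0, 0, -0.5, 0, 0, 0, 0],
    [0, 0, -0.6, 0, 0, 0, 0],
    [0, 0, -0.6, 0, 0, 0, 0],
    [0, 0, -0.6, 0, 0, 0, 0],
  ],
)

```text
time_s: 6.45
tool_pos: [0.4994, 0.1328, 0.3093]
tool_rot: [179.9, 0.0, 104.8]
force: [-1.4, 0.3, -1.4]
grip_width: 0.0251
grasp_force: 30.0
```

```bash
python3 - <<'E'
from h import *
a=viewer.read_camera("scene");b=viewer.read_camera("top")
out=np.hstack([cv2.resize(a[120:310,170:360],(400,400),interpolation=2),cv2.resize(b[120:260,200:340],(400,400),interpolation=2)])
cv2.imwrite("pics/c2.png",out[:,:,::-1]); show()
E
```

```text
{'time_s': 6.55, 'qpos': [30.1011, 2.8719, -49.171, 92.5602, 2.1835, 85.6277, -4.3673], 'tool_pos': [0.4987, 0.1325, 0.3079], 'tool_rot': [-179.9373, 0.0091, 104.8359], 'force': [0.2972, -1.1678, -0.2441], 'wrist_torque': [0.0094, -0.0809, 0.0065], 'grip_width': 0.0249, 'grasp_force': 29.9995}
```

View pics/c2.png

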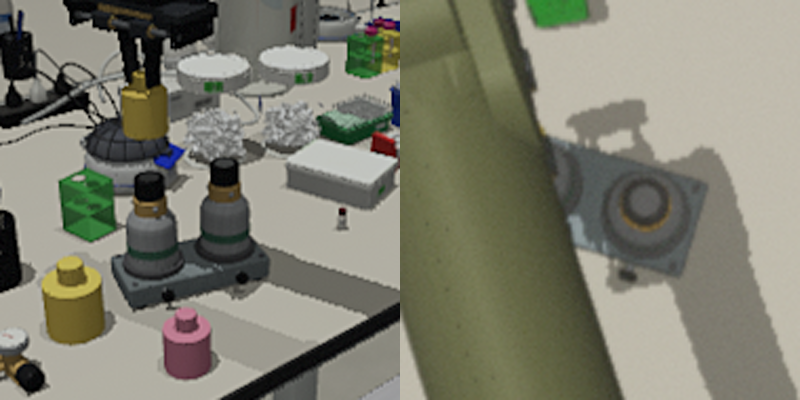

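The hood is held upright, free of the canister, and the black cap is exposed. Carrying it to clear bench near (0.59, -0.09).

apply_moves(
  moves=[
    [-0.2, 0.02, 0, 0, 0, 0, 0],
    [-0.4, 0.04, 0, 0, 0, 0, 0],
    [-0.6, 0.06, 0, 0, 0, 0, 0],
    [-0.8, 0.08, 0, 0, 0, 0, 0],
    [-1, 0.12, 0, 0, 0, 0, 0],
    [-1, 0.155, 0, 0, 0, 0, 0],
  ],
)

```text
time_s: 7.15
tool_pos: [0.5807, -0.0613, 0.3062]
tool_rot: [-179.8, 0.1, 104.2]
force: [-0.2, 0.1, -0.6]
grip_width: 0.0248
grasp_force: 30.0
```

apply_moves(
  moves=[
    [-0.1, 0, 0, 0, 0, 0, 0],
    [-0.19, 0, 0, 0, 0, 0, 0],
    [-0.19, 0, 0.15, 0, 0, 0, 0],
    [-0.19, 0, 0.35, 0, 0, 0, 0],
    [-0.19, 0, 0.55, 0, 0, 0, 0],
    [-0.19, 0, 0.75, 0, 0, 0, 0],
    [-0.19, 0, 0.9, 0, 0, 0, 0],
    [-0.19, 0, 1, 0, 0, 0, 0],
    [-0.19, 0, 1, 0, 0, 0, 0],
  ],
)

```text
time_s: 8.05
tool_pos: [0.5873, -0.09, 0.1052]
tool_rot: [-179.7, -0.1, 104.9]
force: [-1.1, 0.3, -1.5]
grip_width: 0.0248
grasp_force: 30.0
```

apply_moves(
  moves=[
    [0, 0, 0.06, 0, 0, 0, 0],
    [0, 0, 0.12, 0, 0, 0, 0],
    [0, 0, 0.17, 0, 0, 0, 0],
    [0, 0, 0.2, 0, 0, 0, 0],
    [0, 0, 0.215, 0, 0, 0, 0],
    [0, 0, 0.215, 0, 0, 0, 0],
  ],
)

```text
time_s: 8.65
tool_pos: [0.5903, -0.0893, 0.0658]
tool_rot: [180.0, 0.0, 104.9]
force: [0.4, 0.2, 0.1]
grip_width: 0.025
grasp_force: 30.0
```

apply_moves(
  moves=[
    [0, 0, 0.01, 0, 0, 0, 0],
    [0, 0, 0.015, 0, 0, 0, 0],
    [0, 0, 0.015, 0, 0, 0, 0],
  ],
)

```text
time_s: 8.95
tool_pos: [0.5908, -0.0894, 0.0654]
tool_rot: [180.0, 0.1, 104.8]
force: [-5.7, 0.0, 14.2]
grip_width: 0.0251
grasp_force: 30.0
```

apply_moves(
  moves=[
    [0, 0, 0.008, 0, 0, 0, 0.5],
    [0, 0, 0.005, 0, 0, 0, 0.7],
    [0, 0, 0, 0, 0, 0, 1],
    [0, 0, 0, 0, 0, 0, 1],
    [0, 0, 0, 0, 0, 0, 1],
    [0, 0, -0.1, 0, 0, 0, 1],
    [0, 0, -0.3, 0, 0, 0, 1],
    [0, 0, -0.5, 0, 0, 0, 1],
    [0, 0, -0.75, 0, 0, 0, 1],
    [0, 0, -0.98, 0, 0, 0, 1],
    [0, 0, -0.98, 0, 0, 0, 1],
  ],
)

```text
time_s: 10.05
tool_pos: [0.5937, -0.0891, 0.266]
tool_rot: [179.4, 0.3, 104.8]
force: [-0.2, -0.0, 0.3]
grip_width: 0.0869
grasp_force: 0.0
```

```bash
python3 - <<'E'
from h import *
a=viewer.read_camera("scene");b=viewer.read_camera("wrist")
out=np.hstack([cv2.resize(a[120:310,200:390],(400,400),interpolation=2),cv2.resize(b[:, :],(400,300))[:300]if 0 else cv2.copyMakeBorder(cv2.resize(b,(400,300)),0,100,0,0,0)])
cv2.imwrite("pics/c3.png",out[:,:,::-1]); show()
E
```

```text
{'time_s': 10.15, 'qpos': [39.4529, 14.7272, -40.1033, 86.791, 9.5708, 81.8135, 13.7805], 'tool_pos': [0.5907, -0.0894, 0.2597], 'tool_rot': [179.8775, 0.0821, 104.8429], 'force': [0.4086, 0.3087, -1.1351], 'wrist_torque': [-0.008, -0.0764, -0.0091], 'grip_width': 0.0872, 'grasp_force': 0.0}
```

View pics/c3.png

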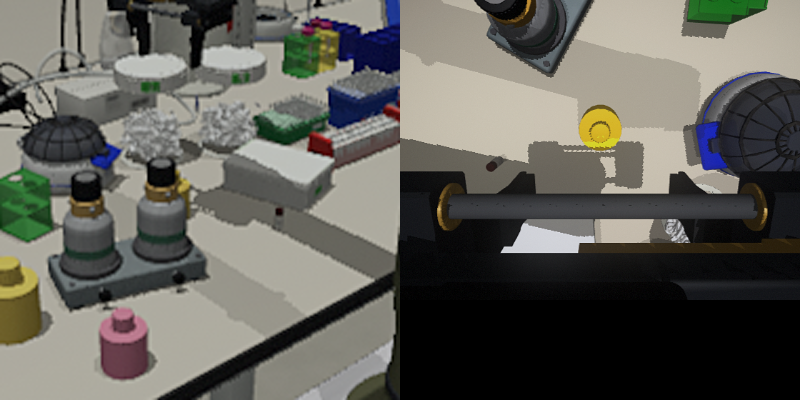

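The hood stands upright on the bench at about wrist crop (600,128). Back to the left canister for a look at its cap.

apply_moves(
  moves=[
    [0.2, 0, -0.1, 0, 0, 0, 1],
    [0.4, -0.05, -0.1, 0, 0, 0, 1],
    [0.6, -0.1, -0.1, 0, 0, 0, 1],
    [0.8, -0.18, -0.1, 0, 0, 0, 1],
    [0.83, -0.19, -0.1, 0, 0, 0, 1],
    [0.83, -0.19, -0.1, 0, 0, 0, 1],
    [0.83, -0.19, -0.1, 0, 0, 0, 1],
  ],
)

```text
time_s: 10.85
tool_pos: [0.5109, 0.0597, 0.2775]
tool_rot: [-179.9, 0.0, 104.7]
force: [-1.2, -0.8, -0.6]
grip_width: 0.0871
grasp_force: 0.0
```

```bash
python3 - <<'E'
from h import *
show(); cal=viewer.get_calibration("wrist"); im=viewer.read_camera("wrist"); cv2.imwrite("pics/w4.png",im[:,:,::-1])
print("pred cap top",proj("wrist",(0.4995,0.131,.176),cal))
for t in("cap","spare_cap"):
  for d in masks_of("wrist",t):
    ys,xs=np.nonzero(d["pixels"]); print(t,d["conf"],d["location"],xs.min(),xs.max(),ys.min(),ys.max(),atz("wrist",d["location"],.17,cal))
cv2.imwrite("pics/w4c.png",cv2.resize(im[:260,130:450,::-1],(640,520)))
E
```

```text
{'time_s': 10.85, 'qpos': [34.9295, 2.895, -45.6799, 95.8417, 2.1103, 82.2271, 3.7409], 'tool_pos': [0.5109, 0.0597, 0.2775], 'tool_rot': [-179.9118, 0.014, 104.7434], 'force': [-1.1788, -0.8137, -0.5911], 'wrist_torque': [-0.0047, -0.117, -0.0048], 'grip_width': 0.0871, 'grasp_force': 0.0}
pred cap top [294.2002273  103.63071121]
cap 0.72 [294.1, 101.3] 265 324 73 134 [0.49915635 0.13262331 0.17      ]
spare_cap 0.86 [216.4, 232.2] 190 248 202 261 [0.46729531 0.02562098 0.17      ]
```

View pics/w4c.png

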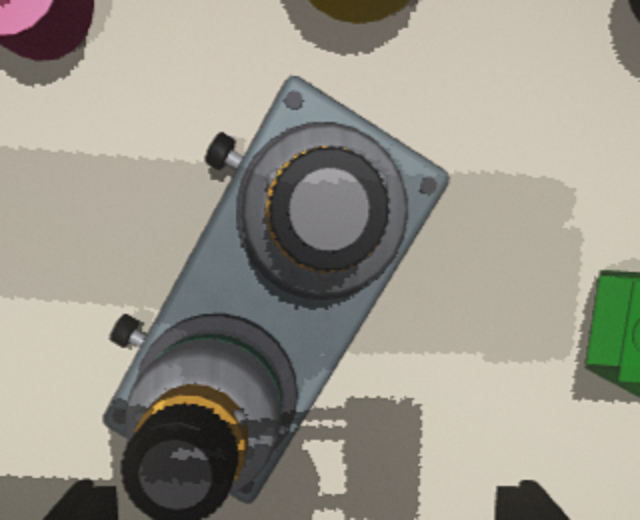

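The left canister's cap is at (295,104) in the full picture, which matches (0.4995, 0.131). Going down on it with the tips just above the collar.

apply_moves(
  moves=[
    [0.36, 0.035, 0, 0, 0, 0, 1],
    [0.36, 0.035, 0, 0, 0, 0, 1],
    [0.36, 0.035, 0.2, 0, 0, 0, 1],
    [0.36, 0.035, 0.4, 0, 0, 0, 1],
    [0.36, 0.035, 0.6, 0, 0, 0, 1],
    [0.36, 0.035, 0.635, 0, 0, 0, 1],
    [0.36, 0.035, 0.635, 0, 0, 0, 1],
    [0.36, 0.035, 0.635, 0, 0, 0, 1],
  ],
)

```text
time_s: 11.8
tool_pos: [0.5006, 0.1329, 0.1533]
tool_rot: [179.9, -0.0, 104.8]
force: [1.4, 0.8, 1.0]
grip_width: 0.0872
grasp_force: 0.0
```

apply_moves(
  moves=[
    [0, 0, 0, 0, 0, 0, 0],
    [0, 0, 0, 0, 0, 0, 0],
    [0, 0, 0, 0, 0, 0, 0],
    [0, 0, 0, 0, 0, 0, 0],
    [0, 0, 0, 0, 0, 0, 0],
    [0, 0, 0, 0, 0, 0, 0],
    [0, 0, 0, 0, 0, 0, 0],
    [0, 0, 0, 0, 0, 0, 0],
    [0, 0, 0, 0, 0, 0, 0],
  ],
  grip_force=35,
)

```text
time_s: 12.7
tool_pos: [0.4991, 0.1327, 0.1515]
tool_rot: [-180.0, 0.0, 104.8]
force: [0.5, 0.8, -0.4]
grip_width: 0.0398
grasp_force: 35.0
```

```bash
python3 -c "
from h import *
show()"
```

```text
{'time_s': 12.7, 'qpos': [28.279, 9.2776, -49.6208, 105.8325, 7.5975, 68.3085, -8.9527], 'tool_pos': [0.4991, 0.1327, 0.1515], 'tool_rot': [-179.9924, 0.0031, 104.8397], 'force': [0.5437, 0.7623, -0.4158], 'wrist_torque': [-0.0021, -0.1153, 0.001], 'grip_width': 0.0398, 'grasp_force': 34.9997}
```

Gripped (width 40 mm). Test counter-clockwise by 0.21 rad.

apply_moves(
  moves=[
    [0, 0, 0, 0, 0, -0.03, 0],
    [0, 0, 0, 0, 0, -0.06, 0],
    [0, 0, 0, 0, 0, -0.1, 0],
    [0, 0, 0, 0, 0, -0.14, 0],
    [0, 0, 0, 0, 0, -0.14, 0],
  ],
)

```text
time_s: 13.2
tool_pos: [0.4992, 0.1325, 0.1514]
tool_rot: [-180.0, -0.0, 116.8]
force: [-0.1, 0.0, 0.0]
grip_width: 0.0395
grasp_force: 35.0
```

```bash
python3 -c "
from h import *
show()"
```

```text
{'time_s': 13.2, 'qpos': [29.4424, 9.5321, -50.9054, 105.8012, 7.918, 68.3473, 2.7513], 'tool_pos': [0.4992, 0.1325, 0.1514], 'tool_rot': [-179.9988, -0.0285, 116.7622], 'force': [-0.0835, 0.0325, 0.0395], 'wrist_torque': [0.0259, -0.1403, -0.6728], 'grip_width': 0.0395, 'grasp_force': 34.9991}
```

apply_moves(
  moves=[
    [0, 0, 0, 0, 0, 0.04, 0],
    [0, 0, 0, 0, 0, 0.08, 0],
    [0, 0, 0, 0, 0, 0.12, 0],
    [0, 0, 0, 0, 0, 0.16, 0],
    [0, 0, 0, 0, 0, 0.2, 0],
    [0, 0, 0, 0, 0, 0.24, 0],
  ],
)

```text
time_s: 13.8
tool_pos: [0.4994, 0.1329, 0.1515]
tool_rot: [180.0, 0.0, 96.1]
force: [0.7, 0.1, -0.2]
grip_width: 0.0396
grasp_force: 35.0
```

```bash
python3 -c "
from h import *
show()"
```

```text
{'time_s': 13.8, 'qpos': [27.4397, 9.1068, -48.6877, 105.8464, 7.3701, 68.2438, -17.5568], 'tool_pos': [0.4994, 0.1329, 0.1515], 'tool_rot': [179.9643, 0.0058, 96.0714], 'force': [0.6798, 0.1214, -0.1509], 'wrist_torque': [0.0287, -0.278, 0.0048], 'grip_width': 0.0396, 'grasp_force': 34.9978}
```

Counter-clockwise is blocked (0.67 Nm) and clockwise turns freely, so it is a left-hand thread. Turning about 0.9 rad further clockwise.

apply_moves(
  moves=[
    [0, 0, 0, 0, 0, 0.07, 0],
    [0, 0, 0, 0, 0, 0.14, 0],
    [0, 0, 0, 0, 0, 0.21, 0],
    [0, 0, 0, 0, 0, 0.28, 0],
    [0, 0, 0, 0, 0, 0.35, 0],
    [0, 0, 0, 0, 0, 0.42, 0],
    [0, 0, 0, 0, 0, 0.49, 0],
    [0, 0, 0, 0, 0, 0.56, 0],
    [0, 0, 0, 0, 0, 0.6, 0],
    [0, 0, 0, 0, 0, 0.6, 0],
  ],
)

```text
time_s: 14.8
tool_pos: [0.5006, 0.1325, 0.152]
tool_rot: [179.9, -0.1, 44.6]
force: [4.4, -1.1, -0.8]
grip_width: 0.0394
grasp_force: 35.0
```

```bash
python3 -c "
from h import *
show()"
```

```text
{'time_s': 14.8, 'qpos': [23.0164, 8.2936, -43.6846, 105.908, 6.2458, 68.0233, -68.0636], 'tool_pos': [0.5006, 0.1325, 0.152], 'tool_rot': [179.8645, -0.1242, 44.6323], 'force': [4.3777, -1.0822, -0.8391], 'wrist_torque': [-0.1488, -0.9248, 0.0521], 'grip_width': 0.0394, 'grasp_force': 35.0008}
```

Low twist torque, still free. Try a gentle lift.

apply_moves(
  moves=[
    [0, 0, -0.01, 0, 0, 0, 0],
    [0, 0, -0.025, 0, 0, 0, 0],
    [0, 0, -0.04, 0, 0, 0, 0],
    [0, 0, -0.05, 0, 0, 0, 0],
  ],
)

```text
time_s: 15.2
tool_pos: [0.5003, 0.1322, 0.1615]
tool_rot: [179.9, -0.1, 44.7]
force: [5.2, -1.1, -4.0]
grip_width: 0.0399
grasp_force: 35.0
```

apply_moves(
  moves=[
    [0, 0, -0.05, 0, 0, 0, 0],
    [0, 0, -0.1, 0, 0, 0, 0],
    [0, 0, -0.16, 0, 0, 0, 0],
    [0, 0, -0.22, 0, 0, 0, 0],
    [0, 0, -0.28, 0, 0, 0, 0],
    [0, 0, -0.3, 0, 0, 0, 0],
    [0, 0, -0.3, 0, 0, 0, 0],
    [0, 0, -0.3, 0, 0, 0, 0],
    [0, 0, -0.3, 0, 0, 0, 0],
    [0, 0, -0.3, 0, 0, 0, 0],
  ],
)

```text
time_s: 16.2
tool_pos: [0.4988, 0.1326, 0.221]
tool_rot: [-180.0, 0.0, 44.7]
force: [0.5, -0.2, 0.1]
grip_width: 0.0395
grasp_force: 35.0
```

```bash
python3 - <<'E'
from h import *
a=viewer.read_camera("scene");b=viewer.read_camera("wrist")
out=np.hstack([cv2.resize(a[120:310,170:360],(400,400),interpolation=2),cv2.copyMakeBorder(cv2.resize(b,(400,300)),0,100,0,0,0)])
cv2.imwrite("pics/c5.png",out[:,:,::-1]); show()
E
```

```text
{'time_s': 16.3, 'qpos': [24.1279, 4.7584, -43.7512, 100.7113, 3.3787, 75.9122, -65.6723], 'tool_pos': [0.4989, 0.1326, 0.2211], 'tool_rot': [-179.9721, 0.0321, 44.6779], 'force': [0.1019, 0.3513, -0.7425], 'wrist_torque': [0.0307, 0.0008, -0.045], 'grip_width': 0.0397, 'grasp_force': 35.0}
```

View pics/c5.png

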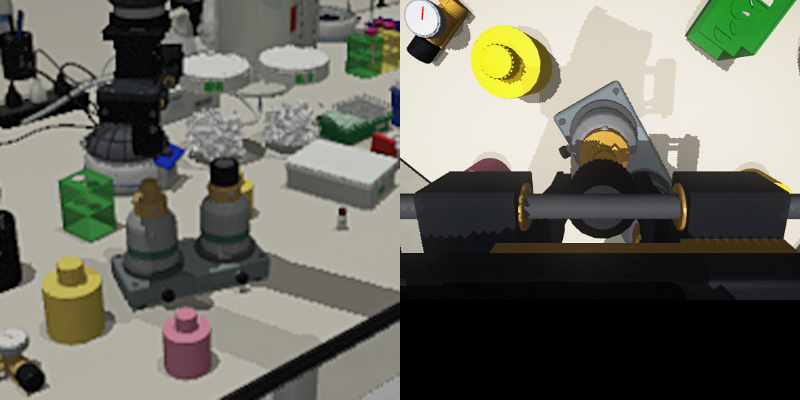

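The cap is off: the brass neck is bare at crop (150,195), and the cap is between the fingers at (605,185), lifted about 69 mm. The hood is still standing. Handing in.

```bash
python3 -c "
from cell import env
print(env.sign_off())"
```

```text
the job is handed in; nothing more can be done
None
```

The job is handed in: the hood stands upright on the bench, the thread proved left-hand (loosens clockwise), and the cap is held level about 7 cm above its canister; the sign-off call returned no verdict.

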